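Set a batten to length against a flip stop

TASK

Get the wooden batten ready for sawing: flip the saw guide's stop fully down, then slide the batten along, flat on the base and flush against the fence, until its end is home on the tip of the stop's gauge screw, and keep a light, steady push on it for about a second without straining the screw (always under 12 N). Then let go of the batten and flip the stop fully up and back out of the way, leaving the batten flush with the fence and exactly where the screw gauged it, and the things around it where they were.

Things in the scene. Friction and masses are not known exactly. Their poses are not given: they have to be found in the camera images.
- saw_guide: Saw guide fixed on the worktop: narrow wooden base board 80 x 340 x 18 mm, aluminium fence bar on the side near the robot. Origin: underside of the base, below the middle of the fence's working face. x points away from the robot, y to the left along the fence, z up. Base from x -0.031 to 0.049, y -0.17 to 0.17, top z 0.018. Its frame is called G below.
- fence_face (a point): Foot of the fence's working face, middle of its length: G (0, 0, 0.018). The face is G's plane x = 0 and looks to +x, away from the robot. The fence is 22 mm thick, 340 mm long, its top at G z = 0.036.
- stop_hinge (a point): Middle of the flip stop's hinge axis, over the fence near its +y end: G (-0.006, 0.130, 0.062). The axis is along G's y. Two steel cheeks, 40 mm over their outsides, hold a 46 mm pin.
- flip_stop (a joint): Stop's angle, rad: 0 = fully down (limit: arm level, reaching to G's +x over the base), pi/2 = arm straight up, 1.9 = limit, fully up and leaning back toward the robot. Starts at 1.76 to 1.9. It weighs 0.16 kg and falls to either side of its balance at about 1.6; hinge friction of 0.02 N m can hold it near there. It cannot move along the fence.
- stop_knob (a point): Centre of the round steel knob at the free end of the stop's arm, a cylinder of diameter 16 mm, 20 mm long, axis along G's y. Stop down: G (0.049, 0.130, 0.078), i.e. 55 mm out and 16 mm above the hinge axis. Pinched across its flat ends (fingers closing along G's y), it turns between the fingers as the arm swings, lagging by up to 0.2 rad. The arm is 12 mm wide (y).
- block_face (a point): Where the brass gauge screw leaves the stop's metal block (20 x 20 x 33 mm, under the arm) on the batten's side. Stop down: G (0.012, 0.120, 0.038), block underside 6 mm over the base. Along -y the screw stands out 6 to 22 mm (tip at G y 0.098 to 0.114; flat tip 12 mm across). Its setting differs each time, holds, and is not reported: feel or see it.
- batten: Plain wooden batten loose on the base, 20 (x) x 160 (y) x 40 mm high, 0.08 to 0.17 kg. Origin: centre of underside. Its +y end goes to the screw tip, its -x face to the fence; its origin starts 19 to 25 mm from the fence, turned up to 0.1 rad. 22 mm higher than the fence: grip it across 20 mm above the fence's top. Home and flush: origin at G x 0.010, z 0.018, y 0.080 less than the tip.
- batten_end (a point): Centre of the batten's +y end face, 20 mm over its underside: the spot that the gauge screw touches. Pushing it against the stop with 12 N or more is a fault. Friction alone, when it is also pressed hard on the fence, can resist sliding with 3 to 5 N.
- peg: Clothes peg 15 x 72 x 12 mm on the worktop in front of the guide (bystander).
- tape_roll: Black roll of tape, 58 mm across and 19 mm high, on the worktop in front of the guide (bystander).
- mug: Spotted mug 82 x 114 x 91 mm on the worktop to the right (bystander).
- shaker: Shaker, 44 mm across, 90 mm high, to the right (bystander).
- keys: Bunch of keys 95 x 119 x 8 mm to the left of the guide (bystander).
- quilted_purse: Grey quilted purse 70 x 241 x 145 mm to the left (bystander).
- syrup_bottle: Bottle 68 mm across, 221 mm high, at the back left (bystander).
- garlic: Garlic bulb, about 60 mm across, to the left (bystander).

How it is judged:
By the outcome, as a careful person would: the job done as asked, in the order asked, and still so for the second after the job is handed in, with the robot touching nothing.
It also fails if it takes over 72 s, if anything falls off the work surface, if the arm or the gripper's body presses on something with over 40 N, if the wrist force passes 120 N, or if a joint passes its speed limit or range.

ROBOT

A 6-joint arm with a two-finger parallel gripper is mounted at the origin on a cart in front of the work surface, level with it; the furniture and walls round the work are solid. World frame = base frame: x ahead of the robot, y to its left, z up, the work surface at z = 0. Lengths are in m, angles in rad, forces in N, time in s.
With the tool pointing down it reaches from about 0.35 to 0.975 m from the base axis. Payload 4.9 kg.
Tool frame: the origin (TCP) lies on the centre line of the jaws, within the pads' length; the fingertips stand manip.tip_reach ahead of it and the grasp point (between the pads) is the TCP (manip.tip_reach is the distance from the TCP to the fingertips, in m); z points along the fingers, y is the line along which they close (so a half turn about z gives the same grasp; the last joint's range is limited). The gripper opens to 85 mm and grips with 20 to 120 N. Pads are 22 mm wide; open, the fingers measure 114 mm over their backs; the gripper's body (76 mm by 85 mm) begins 54 mm behind the grasp point. The pads swing forward as they close: fully open they stand 13 mm farther back than shut.
Start: joints at [-1.421, 0.053, 1.613, -0, 1.476, -0.119], TCP at [0.166, -0.603, 0.226] pointing down, gripper open.
Joint ranges: [-3.01, 3.01], [-1.01, 2.22], [0.06, 2.58], [-1.02, 4.17], [0.09, 2.62], [-3.14, 3.14]. Speed limits (rad/s): [2.57, 2.57, 3.14, 3.14, 3.14, 3.14].

INTERFACE

Orientations are given as a unit quaternion [w, x, y, z].
In Python, from plant import manip gives the robot as it stands. The module is installed in compiled form; this text tells all that it offers.
- The arm moves only by the tool move_arm, never from a script. Its argument "rows" is a list of rows, each a list of 7 numbers: the shift along the tool's x, y, z in cm, then the turn, a rotation vector about the tool's x, y, z in degrees, then the opening, from -1 (shut) to 1 (fully open). In form: [[tx, ty, tz, ax, ay, az, jaw], ...]. A call has 1 to 20 rows; each row shifts and turns the commanded pose from where the row before left it, along the tool's axes as they then stand; what a row does not reach is not made up. A row lasts 1/12 s, in which the tool goes at most 41.7 mm and 7.16 degrees, less where a joint would pass 70% of its speed; a pose out of reach is approached as far as the arm can. A call is refused whole if a number of a shift passes 4.17 or a number of a turn 7.16, either way. A call with a gripper value outside its range is refused whole. The fingers move at their own pace and stop on an object; the grip force is fixed at half the most. Time passes only in rows, so rows that do not move let the fingers close. It gives the time, the measured TCP pose, the force, the opening and the grip force at its end, in the units of the state.
- manip.state(): the state, without advancing time (a new reading comes with each control period).
- manip.grab_frame(name): name is "side" or "top" or "wrist"; returns a dict with "img" (420x560x3 uint8, blue, green, red), "mtx" (3x3 intrinsics, pixels), "R" (3x3) and "t" (3): a world point X has camera coordinates R X + t. Camera axes: x right, y down, z forward; pixel columns grow to the right and rows downward; lengths in m; the calibration is good to about 2 mm. The wrist camera is an equidistant fisheye: a pixel r from the principal point sees the ray r / f radians off the axis. A picture is of the moment at which its call begins. There is no depth.
- manip.job_done(): hands the job in; it is judged then, once.
The state is a dict: "time": time; "joint_pos": joint angles; "joint_vel": joint speeds; "joint_efforts": joint torques, N m; "tool_pos": TCP position; "tool_rot": TCP orientation; "contact_force": force on the tool from outside, world axes, zero at the start; "ft_torque": the same for the moment, N m; "gripper_width": opening from 0.0 (shut) to 1.0 (fully open); "grasp_force": force on a finger pad.
Only numpy, scipy, OpenCV 4.12 (cv2) and the standard library are available. Lean on these libraries where they do the work, as an engineer would, in place of code of your own. Each camera call takes 0.05 s, during which the arm holds its last target. There are 200 camera calls.

## Working session

There is one attempt and no reset: what is moved stays moved. The work goes in short steps, Python scripts to look and compute and a tool call to move; the robot and the scene stay as the last step left them, time stands still between calls to the robot, and variables do not carry over. Pictures are saved under pics/ and viewed, at most 10 in all, crops included, and the job is handed in when it is done.

Besides the shell and the picture viewer there is one more tool, called after ">>>" as name(argument=value, ...), one argument or row to a line, values as JSON. move_arm: Moves the arm, as the interface text tells. Its arguments: {"type":"object","properties":{"rows":{"type":"array","items":{"type":"array","items":{"type":"number"}}}},"required":["rows"]}

```bash
mkdir -p pics; cat > h.py <<'E'
import numpy as np, cv2
from plant import manip
def grab(n,fn=None):
    f=manip.grab_frame(n)
    if fn: cv2.imwrite('pics/'+fn,f['img'])
    return f
def proj(f,X):
    X=np.atleast_2d(X).astype(float); c=X@np.array(f['R']).T+np.array(f['t']); K=np.array(f['mtx'])
    return (c[:,:2]/c[:,2:])*[K[0,0],K[1,1]]+K[:2,2]
def ray(f,uv):
    K=np.array(f['mtx']);R=np.array(f['R']);t=np.array(f['t'])
    d=R.T@np.linalg.inv(K)@[uv[0],uv[1],1]; return -R.T@t,d/np.linalg.norm(d)
def onz(f,uv,z):
    o,d=ray(f,uv); return o+d*(z-o[2])/d[2]
E
python3 - <<'E'
from h import *
s=manip.state();print(s, manip.tip_reach)
for n in('top','side'):
    f=grab(n,n+'0.png');print(n,f['mtx'],f['R'],f['t'])
E
```

```text
{'time': 0.0, 'joint_pos': array([-1.42100376e+00,  5.33897919e-02,  1.61429933e+00,  8.85281374e-06,
        1.47600434e+00, -1.18992931e-01]), 'joint_vel': array([-9.20362242e-05,  3.21326350e-04,  1.56542912e-03, -1.15694271e-03,
       -1.28712992e-03, -4.88220798e-04]), 'joint_efforts': array([ 1.99771762e-05, -3.93683231e+01, -3.70174563e+01, -8.63173204e-05,
        7.13426038e-03,  4.31440526e-06]), 'tool_pos': array([ 0.16588686, -0.60192279,  0.22513943]), 'tool_rot': array([-1.05034560e-03,  9.90982389e-01,  1.33988067e-01, -1.17697958e-05]), 'contact_force': array([0.94361346, 0.41174394, 0.34346668]), 'ft_torque': array([-0.01075275, -0.05318762, -0.00520705]), 'grasp_force': 0.0, 'gripper_width': 1.0004853362539914} 0.019
top [[411.66469925   0.         276.30117752]
 [  0.         411.66469925 222.52076095]
 [  0.           0.           1.        ]] [[-0.0165859  -0.99957328 -0.02404522]
 [-0.9963112   0.01854727 -0.08378537]
 [ 0.08419559  0.02256686 -0.99619368]] [0.01798919 0.4881152  1.2000905 ]
side [[446.84551192   0.         282.03668596]
 [  0.         446.84551192 201.08574326]
 [  0.           0.           1.        ]] [[ 0.98788528  0.15506699  0.00607487]
 [ 0.12169253 -0.74978703 -0.65039245]
 [-0.09629954  0.64325239 -0.75957406]] [-0.50953511 -0.01337747  1.32531377]
```

View pics/top0.png

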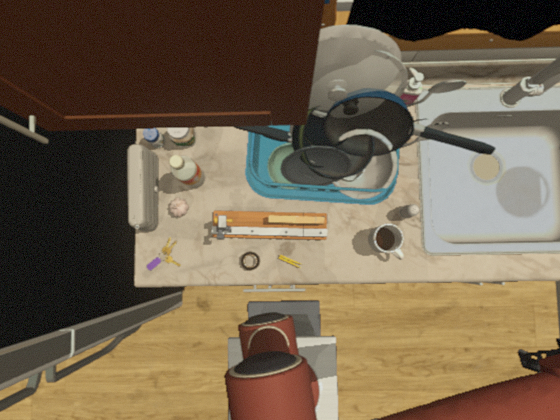

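View pics/side0.png

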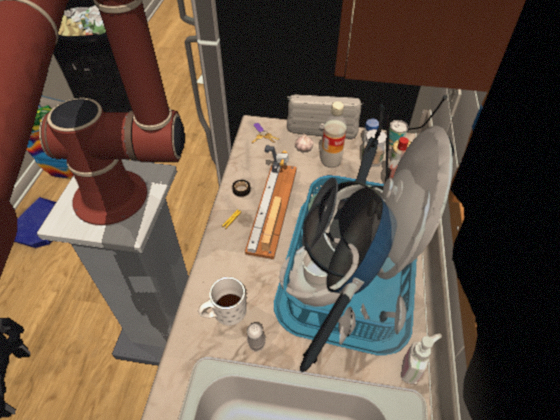

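The top view shows the guide at cols 212–327, rows 211–240, with the batten at about (297,219) and the stop near (222,227). In the side view the guide runs from (262,250) to (285,165). I'll zoom in and measure.

```bash
python3 - <<'E'
from h import *
t=cv2.imread('pics/top0.png');s=cv2.imread('pics/side0.png')
a=cv2.resize(t[200:250,203:336],None,fx=6,fy=6,interpolation=cv2.INTER_CUBIC)
b=cv2.resize(s[140:262,240:306],None,fx=2.4,fy=2.4,interpolation=cv2.INTER_CUBIC)
c=np.zeros((600,800,3),np.uint8);c[:300,:798]=a
b=cv2.rotate(cv2.resize(s[140:262,240:306],None,fx=4.5,fy=4.5,interpolation=cv2.INTER_CUBIC),cv2.ROTATE_90_COUNTERCLOCKWISE)
c[302:302+b.shape[0],:b.shape[1]]=b[:298]
cv2.imwrite('pics/c0.png',c)
hsv=cv2.cvtColor(t,cv2.COLOR_BGR2HSV)
for p in[(250,214),(250,238),(295,219),(280,231),(270,190),(240,260)]:print(p,hsv[p[1],p[0]])
m=cv2.inRange(hsv,(5,130,80),(17,255,255));m[:200]=0;m[250:]=0;m[:,:200]=0;m[:,340:]=0
m=cv2.morphologyEx(m,cv2.MORPH_CLOSE,np.ones((13,13)))
cs,_=cv2.findContours(m,0,2);k=max(cs,key=cv2.contourArea);print(cv2.minAreaRect(k),cv2.boxPoints(cv2.minAreaRect(k)),cv2.contourArea(k))
E
```

```text
(250, 214) [ 15 151 197]
(250, 238) [ 16  87 140]
(295, 219) [ 21 100 220]
(280, 231) [ 26  24 214]
(270, 190) [ 95 122 155]
(240, 260) [ 17  69 115]
((269.341064453125, 224.85853576660156), (113.13963317871094, 26.241798400878906), 1.432096242904663) [[212.461   236.56154]
 [213.11682 210.32793]
 [326.22113 213.15553]
 [325.5653  239.38914]] 2810.0
```

View pics/c0.png

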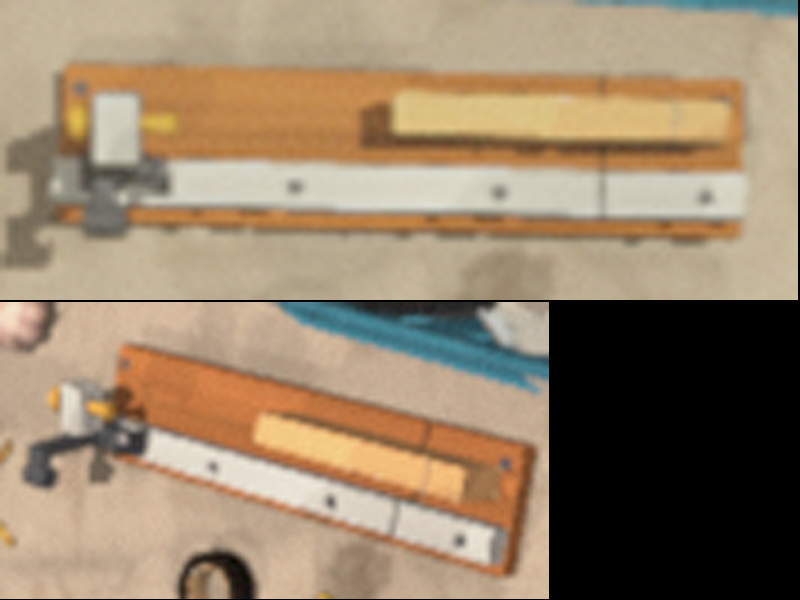

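The zoom shows base corners in the top view at about (213.8,210.8), (326.8,213.3), (326.3,239.7) and (213,236.7). The batten's top runs from (268,215) to (325,222), and the stop leans back with its screw tip near (232,220).

```bash
cat >> h.py <<'E'
def rz(a): c,s=np.cos(a),np.sin(a); return np.array([[c,-s,0],[s,c,0],[0,0,1]])
E
python3 - <<'E'
from h import *
from scipy.optimize import least_squares
ft=grab('top');fs=grab('side')
ct=np.array([[65,65],[743,80],[740,238],[60,220]])/6+[203,200]-.4
cs=np.array([[125,345],[533,447],[505,573],[122,455]],float);cs=np.c_[240+(297-(cs[:,1]-302))/4.5,140+cs[:,0]/4.5]-.4
C=np.array([[.049,.17,.018],[.049,-.17,.018],[-.031,-.17,.018],[-.031,.17,.018]])
print('top',[onz(ft,u,.018).round(4) for u in ct]);print('side',[onz(fs,u,.018).round(4) for u in cs])
def res(p,both=1):
    W=C@rz(p[2]).T+[p[0],p[1],0]
    r=(proj(ft,W)-ct).ravel()
    return np.r_[r,(proj(fs,W)-cs).ravel()] if both else r
for b in(0,1):
    r=least_squares(res,[.5,0,0],args=(b,),loss='soft_l1');print(r.x.round(4),r.fun.round(1))
    p=r.x
W2G=lambda X:(X-[p[0],p[1],0])@rz(p[2])
# fence face top edge, batten top corners (z=.058), screw etc in G
tp=lambda u,v:np.array([203+u/6-.4,200+v/6-.4])
sp=lambda u,v:np.array([240+(297-(v-302))/4.5-.4,140+u/4.5-.4])
for n,q,z in[('fence L',(200,160),.036),('fence R',(740,173),.036),('bat',(393,93),.058),('bat',(730,103),.058),('bat',(725,143),.058),('bat',(392,134),.058)]:print(n,W2G(onz(ft,tp(*q),z)).round(4))
for n,q,z in[('bat s',(264,412),.058),('bat s',(255,440),.058),('bat s',(465,465),.058),('bat s',(460,500),.058)]:print(n,W2G(onz(fs,sp(*q),z)).round(4))
def tri(a,b):
    o1,d1=ray(ft,a);o2,d2=ray(fs,b);s=np.linalg.lstsq(np.c_[d1,-d2],o2-o1,rcond=None)[0]
    A=o1+s[0]*d1;B=o2+s[1]*d2;return W2G((A+B)/2).round(4),np.linalg.norm(A-B).round(4)
print('knob',tri(tp(105,222),sp(40,470)));print('screw tip',tri(tp(177,123),sp(117,409)))
print('batten end far',tri(tp(393,93),sp(264,412)))
hsv=cv2.cvtColor(ft['img'],cv2.COLOR_BGR2HSV)
m=cv2.inRange(hsv,(18,70,150),(25,140,255));m[:210]=0;m[232:]=0;m[:,:255]=0;m[:,335:]=0
k=max(cv2.findContours(m,0,2)[0],key=cv2.contourArea);bx=cv2.minAreaRect(k);print(bx)
print([W2G(onz(ft,u,.058)).round(4) for u in cv2.boxPoints(bx)])
E
```

```text
top [array([0.5284, 0.1969, 0.018 ]), array([ 0.5144, -0.1399,  0.018 ]), array([ 0.4362, -0.1363,  0.018 ]), array([0.4511, 0.1997, 0.018 ])]
side [array([0.5295, 0.1917, 0.018 ]), array([ 0.516 , -0.1481,  0.018 ]), array([ 0.4398, -0.1406,  0.018 ]), array([0.4543, 0.1824, 0.018 ])]
[ 0.4736  0.0305 -0.0428] [-0.5 -0.5  0.5 -0.3  0.6  0.3 -0.7  0.4]
[ 0.4742  0.0282 -0.041 ] [ 0.3 -0.6  1.2 -0.6  1.4 -0.   0.1  0.3  0.4 -1.   0.4 -1.4 -1.3 -0.3
 -0.4 -3.9]
fence L [-0.0001  0.0995  0.036 ]
fence R [-0.0005 -0.1638  0.036 ]
bat [0.0327 0.0049 0.058 ]
bat [ 0.0314 -0.1565  0.058 ]
bat [ 0.0122 -0.1544  0.058 ]
bat [0.0129 0.0049 0.058 ]
bat s [ 0.0349 -0.0018  0.058 ]
bat s [0.0163 0.0019 0.058 ]
bat s [ 0.0351 -0.157   0.058 ]
bat s [ 0.0147 -0.1576  0.058 ]
knob (array([-0.033 ,  0.1336,  0.1105]), np.float64(0.0041))
screw tip (array([0.0147, 0.106 , 0.077 ]), np.float64(0.0009))
batten end far (array([0.0335, 0.0053, 0.0496]), np.float64(0.0))
((295.9620361328125, 218.90438842773438), (56.00657653808594, 7.591822624206543), 1.5481575727462769)
[array([0.0129, 0.0051, 0.058 ]), array([0.0348, 0.0051, 0.058 ]), array([ 0.034 , -0.1558,  0.058 ]), array([ 0.0121, -0.1556,  0.058 ])]
```

>>> move_arm(
  rows=[
    [0, 0, -1.5, 0, 0, 7, 0],
    [0, 0, -1.5, 0, 0, 7, 0],
    [0, 0, -1.5, 0, 0, 3.8, 0],
    [1.8, -3.2, 0, 0, 0, 0, 0],
    [1.8, -3.2, 0, 0, 0, 0, 0],
    [1.8, -3.2, 0, 0, 0, 0, 0],
    [1.8, -3.2, 0, 0, 0, 0, 0],
    [1.8, -3.2, 0, 0, 0, 0, 0],
    [1.8, -3.2, 0, 0, 0, 0, 0],
    [1.8, -3.2, 0, 0, 0, 0, 0],
    [1.8, -3.2, 0, 0, 0, 0, 0],
    [1.8, -3.2, 0, 0, 0, 0, 0],
    [1.8, -3.2, 0, 0, 0, 0, 0],
  ],
)

```text
time: 1.28
tool_pos: [0.3597, -0.2886, 0.2713]
tool_rot: [0.0, 1.0, -0.021, 0.0]
contact_force: [0.6, 0.3, 0.7]
gripper_width: 0.502
grasp_force: 0.0
```

>>> move_arm(
  rows=[
    [0.47, -3.25, 0, 0, 0, 0, 0],
    [0.47, -3.25, 0, 0, 0, 0, 0],
    [0.47, -3.25, 0, 0, 0, 0, 0],
    [0.47, -3.25, 0, 0, 0, 0, 0],
    [0.47, -3.25, 0, 0, 0, 0, 0],
    [0.47, -3.25, 0, 0, 0, 0, 0],
    [0.47, -3.25, 0, 0, 0, 0, 0],
    [0.47, -3.25, 0, 0, 0, 0, 0],
    [0.47, -3.25, 0, 0, 0, 0, 0],
    [0.47, -3.25, 0, 0, 0, 0, 0],
    [0.47, -3.25, 0, 0, 0, 0, 0],
    [0.47, -3.25, 0, 0, 0, 0, 0],
    [0.47, -3.25, 0, 0, 0, 0, 0],
    [0.47, -3.25, 0, 0, 0, 0, 0],
    [0, 0, 0, 0, 0, 0, 0],
    [0, 0, 0, 0, 0, 0, 0],
  ],
)

```text
time: 2.62
tool_pos: [0.4437, 0.1627, 0.271]
tool_rot: [0.0, 1.0, -0.019, -0.001]
contact_force: [-0.7, 0.4, 1.1]
gripper_width: 0.496
grasp_force: 0.0
```

```bash
cat >> h.py <<'E'
P=np.array([.474,.0295,-.0420])
def G2W(X): return np.asarray(X)@rz(P[2]).T+[P[0],P[1],0]
def W2G(X): return (np.asarray(X)-[P[0],P[1],0])@rz(P[2])
from scipy.spatial.transform import Rotation as Ro
def st():
    s=manip.state();q=s['tool_rot'];R=Ro.from_quat([q[1],q[2],q[3],q[0]]).as_matrix()
    g=rz(P[2]).T@s['contact_force']
    print('t %.2f G'%s['time'],W2G(s['tool_pos']).round(4),'tool x in G',(rz(P[2]).T@R[:,0]).round(4),'z',(R[:,2]).round(3),'F_G',g.round(2),'w %.3f grip %.1f q6 %.2f'%(s['gripper_width']*85,s['grasp_force'],s['joint_pos'][5])); return s,R
def fproj(f,X):
    c=np.atleast_2d(X)@np.array(f['R']).T+np.array(f['t']);r=np.hypot(c[:,0],c[:,1]);a=np.arctan2(r,c[:,2]);K=np.array(f['mtx'])
    return c[:,:2]/r[:,None]*a[:,None]*K[0,0]+K[:2,2]
def fray(f,uv):
    K=np.array(f['mtx']);v=(np.array(uv)-K[:2,2])/K[0,0];r=np.linalg.norm(v);d=np.r_[np.sin(r)*v/r,np.cos(r)];R=np.array(f['R'])
    return -R.T@np.array(f['t']),R.T@d
E
python3 - <<'E'
from h import *
st();f=grab('wrist');I=f['img']
print(f['mtx'],fproj(f,G2W([[-.0355,.13,.111],[.049,.17,.018],[-.031,.17,.018],[0,-.17,.036],[0,.08,.036]])))
cv2.imwrite('pics/w1.png',cv2.resize(I,(800,600)))
E
```

```text
t 2.62 G [-0.0359  0.1319  0.271 ] tool x in G [ 1.      0.0033 -0.0011] z [-0.001 -0.    -1.   ] F_G [-0.74  0.41  1.11] w 42.169 grip 0.0 q6 1.80
[[325.1922621    0.         278.62595394]
 [  0.         325.1922621  211.64385443]
 [  0.           0.           1.        ]] [[280.77451395 193.75561872]
 [247.77043653 109.30804517]
 [248.28058276 173.58149144]
 [496.40970264 160.63046088]
 [322.83616453 150.76045807]]
```

View pics/w1.png

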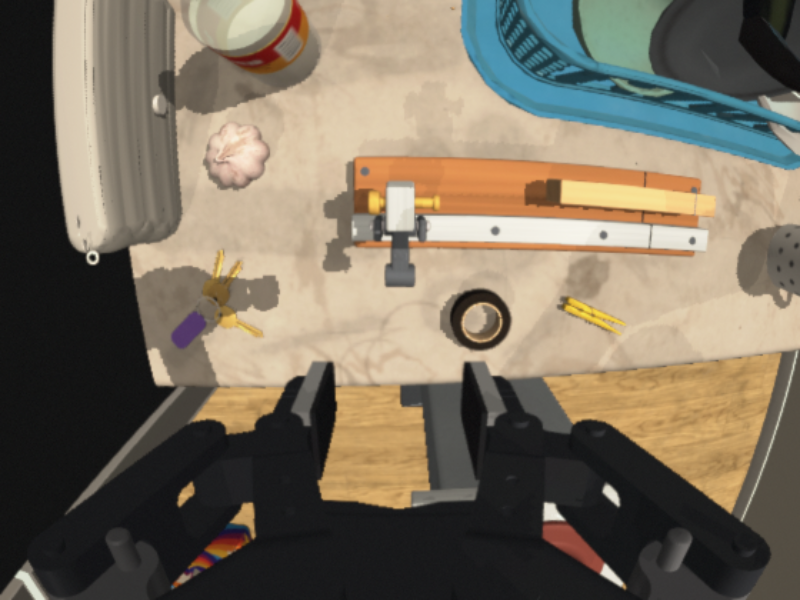

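The wrist view matches my G frame to about 1 mm. The knob is at (280,191) in the raw image, which gives G (-0.033, 0.1305, 0.112). Next I'll descend and pinch it.

>>> move_arm(
  rows=[
    [0.3, 0.13, 2, 0, -0.05, 0, 0],
    [0, 0, 2.5, 0, 0, 0.1, 0],
    [0, 0, 2.5, 0, 0, 0, 0],
    [0, 0, 2.5, 0, 0, 0, 0],
    [0, 0, 2.5, 0, 0, 0, 0],
    [0, 0, 2, 0, 0, 0, 0],
    [0, 0, 1.2, 0, 0, 0, 0],
    [0, 0, 0.7, 0, 0, 0, 0],
    [0, 0, 0, 0, 0, 0, 0],
    [0, 0, 0, 0, 0, 0, 0],
  ],
)

```text
time: 3.5
tool_pos: [0.4474, 0.1597, 0.1132]
tool_rot: [-0.0, 1.0, -0.022, 0.0]
contact_force: [0.4, -0.2, 0.6]
gripper_width: 0.501
grasp_force: 0.0
```

```bash
python3 - <<'E'
from h import *
st();f=grab('wrist')
cv2.imwrite('pics/w2.png',f['img'][150:420,150:410])
E
```

```text
t 3.50 G [-0.032   0.129   0.1132] tool x in G [ 1.0e+00 -2.4e-03  2.0e-04] z [ 0.  0. -1.] F_G [ 0.4  -0.14  0.61] w 42.561 grip 0.0 q6 1.80
```

View pics/w2.png

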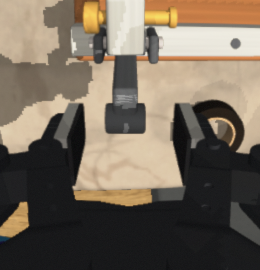

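The knob sits midway between the pads (cols 77 and 180, knob at 127), so I'll close.

>>> move_arm(
  rows=[
    [0, 0, 0, 0, 0, 0, -0.3],
    [0, 0, 0, 0, 0, 0, -0.5],
    [0, 0, 0, 0, 0, 0, -0.7],
    [0, 0, 0, 0, 0, 0, -0.7],
    [0, 0, 0, 0, 0, 0, -0.7],
    [0, 0, 0, 0, 0, 0, -0.7],
  ],
)

```text
time: 4.05
tool_pos: [0.4473, 0.1603, 0.1144]
tool_rot: [-0.0, 1.0, -0.022, -0.0]
contact_force: [-3.3, 0.8, 6.3]
gripper_width: 0.149
grasp_force: 3.7
```

```bash
python3 - <<'E'
from h import *
st();f=grab('wrist');s=manip.state();print(fproj(f,s['tool_pos'])-[150,150])
c0=np.array([-.006,.062])
o=np.array([.055,.016])
p=np.array([W2G(s['tool_pos'])[0],W2G(s['tool_pos'])[2]])
print('angle of tcp',np.arctan2(*(p-c0)[::-1])-np.arctan2(.016,.055),np.linalg.norm(p-c0),np.hypot(*o))
for th in np.arange(1.8,-.21,-.1):
    a=th+np.arctan2(.016,.055);q=c0+np.hypot(*o)*np.array([np.cos(a),np.sin(a)]);print(round(th,2),((q-p)*100).round(2))
    p=q
E
```

```text
t 4.05 G [-0.0322  0.1296  0.1144] tool x in G [ 1.     -0.0011 -0.    ] z [-0.  0. -1.] F_G [-3.36  0.63  6.32] w 12.650 grip 3.7 q6 1.80
[[129.14244338 115.93430897]]
angle of tcp 1.7504596552898524 0.05858926397294267 0.05728001396647874
1.8 [-0.19 -0.25]
1.7 [0.51 0.26]
1.6 [0.54 0.2 ]
1.5 [0.55 0.15]
1.4 [0.57 0.09]
1.3 [0.57 0.04]
1.2 [ 0.57 -0.02]
1.1 [ 0.57 -0.08]
1.0 [ 0.56 -0.13]
0.9 [ 0.54 -0.19]
0.8 [ 0.52 -0.24]
0.7 [ 0.49 -0.29]
0.6 [ 0.46 -0.34]
0.5 [ 0.42 -0.39]
0.4 [ 0.38 -0.43]
0.3 [ 0.34 -0.46]
0.2 [ 0.29 -0.49]
0.1 [ 0.24 -0.52]
-0.0 [ 0.19 -0.54]
-0.1 [ 0.13 -0.56]
-0.2 [ 0.08 -0.57]
```

```bash
python3 - <<'E'
from h import *
f=grab('wrist');g=grab('side')
c=np.zeros((540,800,3),np.uint8);c[:,:520]=cv2.resize(f['img'][150:420,150:410],None,fx=2,fy=2)
c[:540,520:]=cv2.resize(g['img'][110:191,245:287],(280,540))
cv2.imwrite('pics/w3.png',c)
E
```

```text
(no output)
```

View pics/w3.png

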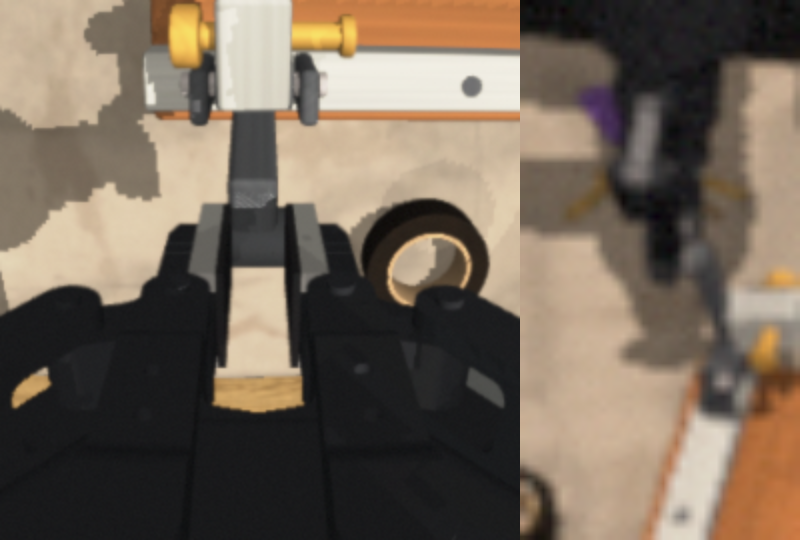

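>>> move_arm(
  rows=[
    [0.15, 0, -0.05, 0, 0, 0, -0.76],
    [0.17, 0, -0.05, 0, 0, 0, -0.76],
    [0.27, 0, -0.1, 0, 0, 0, -0.76],
    [0.27, 0, -0.1, 0, 0, 0, -0.76],
    [0.55, 0, -0.15, 0, 0, 0, -0.76],
    [0.57, 0, -0.09, 0, 0, 0, -0.76],
    [0.57, 0, -0.04, 0, 0, 0, -0.76],
    [0.57, 0, 0.02, 0, 0, 0, -0.76],
    [0.57, 0, 0.08, 0, 0, 0, -0.76],
    [0.56, 0, 0.13, 0, 0, 0, -0.76],
    [0.54, 0, 0.19, 0, 0, 0, -0.76],
  ],
)

```text
time: 5.12
tool_pos: [0.4995, 0.1584, 0.1192]
tool_rot: [-0.001, 1.0, -0.022, 0.005]
contact_force: [3.7, -0.5, 11.5]
gripper_width: 0.122
grasp_force: 5.9
```

```bash
python3 - <<'E'
from h import *
s,R=st();g=W2G(s['tool_pos']);d=g[[0,2]]-[-.006,.062];print(np.arctan2(d[1],d[0])-np.arctan2(.016,.055),np.hypot(*d))
E
```

```text
t 5.12 G [0.0201 0.1298 0.1192] tool x in G [ 0.9999 -0.0013  0.0106] z [ 0.011  0.001 -1.   ] F_G [ 3.67 -0.39 11.46] w 10.338 grip 5.9 q6 1.78
0.8597370136154014 0.0628938766805484
```

```bash
python3 - <<'E'
from h import *
f=grab('wrist');g=grab('side')
c=np.zeros((540,800,3),np.uint8);c[:,:520]=cv2.resize(f['img'][150:420,150:410],None,fx=2,fy=2)
c[:540,520:]=cv2.resize(g['img'][110:191,255:297],(280,540))
cv2.imwrite('pics/w4.png',c)
print(manip.state()['ft_torque'])
E
```

```text
[ 0.07254651 -0.68477259  0.01785993]
```

View pics/w4.png

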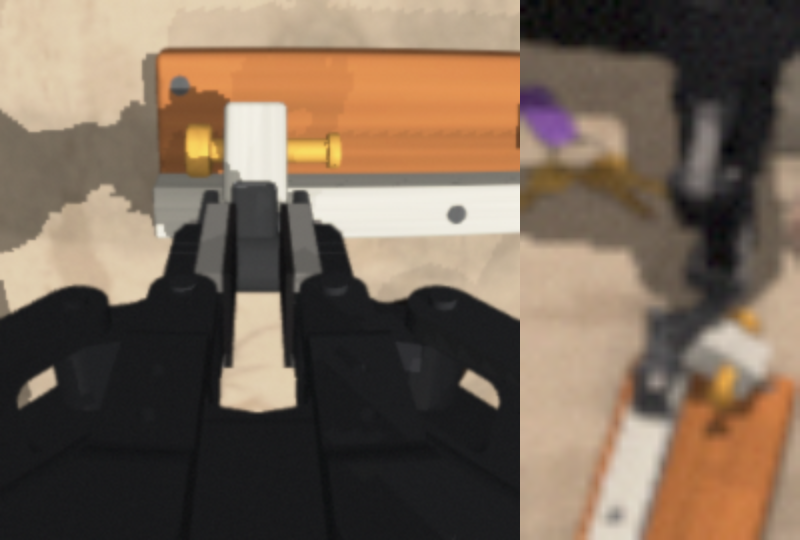

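>>> move_arm(
  rows=[
    [0.52, 0, 0.24, 0, 0, 0, -0.76],
    [0.49, 0, 0.29, 0, 0, 0, -0.76],
    [0.46, 0, 0.34, 0, 0, 0, -0.76],
    [0.42, 0, 0.39, 0, 0, 0, -0.76],
    [0.38, 0, 0.43, 0, 0, 0, -0.76],
    [0.34, 0, 0.46, 0, 0, 0, -0.76],
    [0.29, 0, 0.49, 0, 0, 0, -0.76],
    [0.24, 0, 0.52, 0, 0, 0, -0.76],
    [0.19, 0, 0.54, 0, 0, 0, -0.76],
    [0, 0, 0.3, 0, 0, 0, -0.76],
    [0, 0, 0, 0, 0, 0, -0.76],
  ],
)

```text
time: 6.13
tool_pos: [0.5412, 0.1567, 0.083]
tool_rot: [-0.001, 1.0, -0.022, 0.016]
contact_force: [21.1, -1.1, 8.3]
gripper_width: 0.118
grasp_force: 10.3
```

```bash
python3 - <<'E'
from h import *
s,R=st();g=W2G(s['tool_pos']);d=g[[0,2]]-[-.006,.062];print(np.arctan2(d[1],d[0])-np.arctan2(.016,.055),np.hypot(*d))
E
```

```text
t 6.13 G [0.0618 0.1299 0.083 ] tool x in G [ 0.9995 -0.002   0.0315] z [ 0.032  0.001 -0.999] F_G [21.12 -0.18  8.28] w 10.067 grip 10.3 q6 1.77
0.016700815043385664 0.07099517517290538
```

>>> move_arm(
  rows=[
    [0, 0, 0, 0, 0, 0, -0.5],
    [0, 0, 0, 0, 0, 0, -0.2],
    [0, 0, 0, 0, 0, 0, 0],
    [0, 0, 0, 0, 0, 0, 0],
  ],
)

```text
time: 6.47
tool_pos: [0.5277, 0.1565, 0.074]
tool_rot: [0.0, 1.0, -0.022, -0.001]
contact_force: [-0.2, 0.6, -0.1]
gripper_width: 0.501
grasp_force: 0.0
```

```bash
python3 - <<'E'
from h import *
s,R=st()
f=grab('wrist');g=grab('side')
c=np.zeros((540,800,3),np.uint8);c[:,:520]=cv2.resize(f['img'][150:420,150:410],None,fx=2,fy=2)
c[:540,520:]=cv2.resize(g['img'][110:191,255:297],(280,540))
cv2.imwrite('pics/w5.png',c)
E
```

```text
t 6.47 G [0.0483 0.1291 0.074 ] tool x in G [ 1.     -0.0016 -0.0014] z [-0.001 -0.    -1.   ] F_G [-0.24  0.55 -0.1 ] w 42.549 grip 0.0 q6 1.77
```

View pics/w5.png

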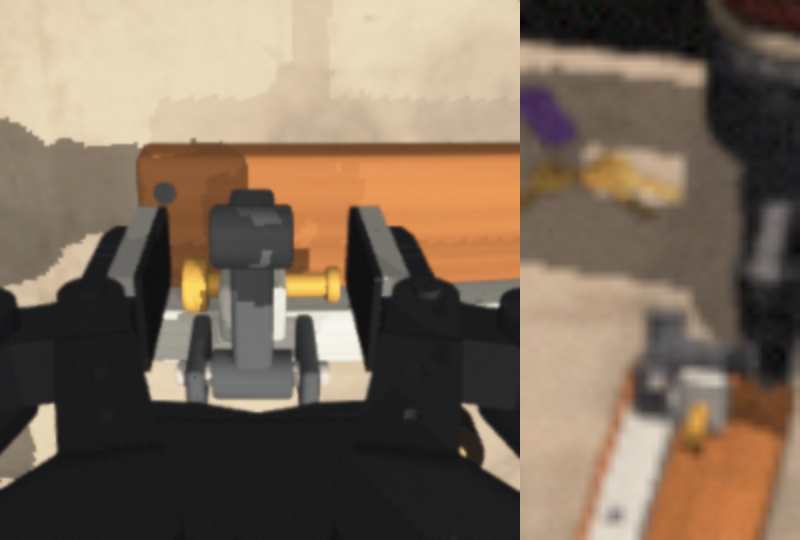

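The stop is down: in the side view the arm is level. In the wrist crop the knob is at (251,236) and the screw tip's right edge at (340,285). I'll check these numerically and plan the batten grasp.

```bash
python3 - <<'E'
from h import *
s,R=st();f=grab('wrist')
print('knob pred',(fproj(f,G2W([[.049,.13,.078],[.049,.14,.078],[.049,.12,.078],[.012,.104,.038],[.012,.12,.038]]))-150)*2)
o,d=fray(f,np.array([340,285])/2+150)
# screw tip: intersect with plane G x=.012 ... and z=.038
for z in(.032,.038,.044):print('tip at z',z,W2G(o+d*(z-o[2])/d[2]).round(4))
E
```

```text
t 6.57 G [0.0476 0.1292 0.0731] tool x in G [ 1.     -0.0013 -0.0028] z [-0.003 -0.    -1.   ] F_G [-0.3   0.15  0.28] w 42.598 grip 0.0 q6 1.77
knob pred [[254.86090053 235.34692138]
 [213.72481038 235.17504999]
 [296.01583409 235.22149637]
 [335.86245737 282.99229472]
 [286.49539041 283.65117146]]
tip at z 0.032 [0.0077 0.1017 0.032 ]
tip at z 0.038 [0.0112 0.1026 0.038 ]
tip at z 0.044 [0.0147 0.1035 0.044 ]
```

>>> move_arm(
  rows=[
    [0, 0, -3, 0, 0, 0, 0],
    [0, 0, -3, 0, 0, 0, 0],
    [0, 0, -3, 0, 0, 0, -0.15],
    [0, 0, -3, 0, 0, 0, -0.15],
    [0, 0, 0, 0, 0, -7, -0.15],
    [0, 0, 0, 0, 0, -7, -0.15],
    [0, 0, 0, 0, 0, -7, -0.15],
    [0, 0, 0, 0, 0, -7, -0.15],
    [0, 0, 0, 0, 0, -7, -0.15],
    [0, 0, 0, 0, 0, -7, -0.15],
    [0, 0, 0, 0, 0, -7, -0.15],
    [0, 0, 0, 0, 0, -7, -0.15],
    [0, 0, 0, 0, 0, -7, -0.15],
    [0, 0, 0, 0, 0, -7, -0.15],
    [0, 0, 0, 0, 0, -7, -0.15],
    [0, 0, 0, 0, 0, -7, -0.15],
    [0, 0, 0, 0, 0, -6, -0.15],
  ],
)

```text
time: 8.03
tool_pos: [0.5273, 0.1566, 0.193]
tool_rot: [-0.001, 0.72, 0.694, -0.001]
contact_force: [0.1, -0.8, 0.2]
gripper_width: 0.424
grasp_force: 0.0
```

>>> move_arm(
  rows=[
    [-2.07, -0.243, 0, 0, 0, 0, -0.15],
    [-2.07, -0.243, 0, 0, 0, 0, -0.15],
    [-2.07, -0.243, 0, 0, 0, 0, -0.15],
    [-2.07, -0.243, 0, 0, 0, 0, -0.15],
    [-2.07, -0.243, 0, 0, 0, 0, -0.15],
    [-2.07, -0.243, 0, 0, 0, 0, -0.15],
    [-2.07, -0.243, 0, 0, 0, 0, -0.15],
    [-2.07, -0.243, 0, 0, 0, 0, -0.15],
    [-2.07, -0.243, 0, 0, 0, 0, -0.15],
    [-2.07, -0.243, 0, 0, 0, 0, -0.15],
    [0, 0, 0, 0, 0, 0, -0.15],
    [0, 0, 0, 0, 0, 0, -0.15],
  ],
)

```text
time: 9.03
tool_pos: [0.4942, -0.0495, 0.1933]
tool_rot: [-0.001, 0.723, 0.691, -0.0]
contact_force: [-0.3, -0.1, 0.5]
gripper_width: 0.422
grasp_force: 0.0
```

```bash
cat >> h.py <<'E'
def batten(f,name=None):
    hsv=cv2.cvtColor(f['img'],cv2.COLOR_BGR2HSV)
    m=cv2.inRange(hsv,(17,60,150),(26,150,255))
    return m
E
python3 - <<'E'
from h import *
s,R=st();f=grab('wrist','w6.png')
X=G2W([[.0133,.005,.058],[.0333,.005,.058],[.0333,-.155,.058],[.0133,-.155,.058],[0,.1,.036],[0,-.16,.036]]);print(fproj(f,X).round(1),fproj(f,s['tool_pos']))
E
```

```text
t 9.03 G [ 0.0235 -0.078   0.1933] tool x in G [3.3e-03 1.0e+00 7.0e-04] z [-0.002  0.001 -1.   ] F_G [-0.31 -0.12  0.45] w 35.844 grip 0.0 q6 -0.20
[[265.8 106.5]
 [289.2 106.4]
 [288.2 277.1]
 [267.7 277.1]
 [252.6  11.1]
 [255.7 271.6]] [[276.86389599 265.18054294]]
```

View pics/w6.png

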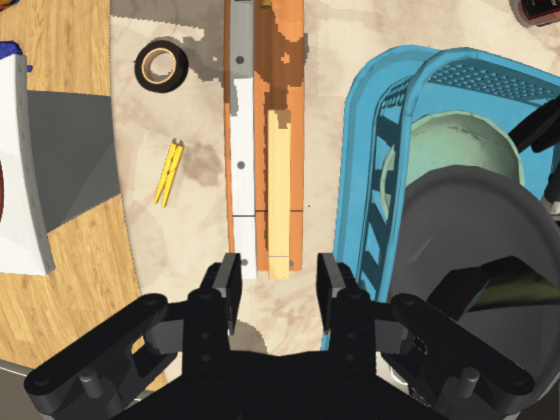

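The batten top spans cols 267–289 and rows 111–278, as predicted, so its centre is near G (0.0235, -0.078). I'll check the basket clearance before descending.

```bash
python3 - <<'E'
from h import *
ft=grab('top');fw=grab('wrist')
t=ft['img'];hs=cv2.cvtColor(t,cv2.COLOR_BGR2HSV);m=cv2.inRange(hs,(92,130,60),(110,255,255))
w=fw['img'];mw=cv2.inRange(cv2.cvtColor(w,cv2.COLOR_BGR2HSV),(92,130,60),(110,255,255))
col=285;r=np.where(m[150:215,col])[0].max()+150
print('top basket lowest row',r)
for row in(120,160,200,240):
    c=np.where(mw[row,300:])[0].min()+300;print('wrist',row,c,[ (z,W2G((lambda o,d:o+d*(z-o[2])/d[2])(*fray(fw,(c,row)))).round(3)[0]) for z in(0,.05,.1,.15)])
for col in(270,290,310):
    r=np.where(m[150:215,col])[0].max()+150;print('top',col,r,[(z,W2G(onz(ft,(col,r),z)).round(3)[:2]) for z in(0,.05,.1,.15)])
E
```

```text
Traceback (most recent call last):
ValueError: zero-size array to reduction operation maximum which has no identity
```

```bash
python3 - <<'E'
from h import *
ft=grab('top');ft['img']=cv2.imread('pics/top0.png');fw=grab('wrist')
t=ft['img'];hs=cv2.cvtColor(t,cv2.COLOR_BGR2HSV);m=cv2.inRange(hs,(92,120,40),(112,255,255))
w=fw['img'];mw=cv2.inRange(cv2.cvtColor(w,cv2.COLOR_BGR2HSV),(92,120,40),(112,255,255))
for row in(120,160,200,240):
    c=np.where(mw[row,300:])[0].min()+300;print('wrist',row,c,[ (z,W2G((lambda o,d:o+d*(z-o[2])/d[2])(*fray(fw,(c,row)))).round(3)[0]) for z in(0,.05,.1,.15)])
for col in(270,290,310):
    r=np.where(m[150:215,col])[0].max()+150;print('top',col,r,[(z,W2G(onz(ft,(col,r),z)).round(3)[:2]) for z in(0,.05,.1,.15)])
E
```

```text
wrist 120 344 [(0, np.float64(0.093)), (0.05, np.float64(0.083)), (0.1, np.float64(0.073)), (0.15, np.float64(0.063))]
wrist 160 342 [(0, np.float64(0.092)), (0.05, np.float64(0.082)), (0.1, np.float64(0.072)), (0.15, np.float64(0.063))]
wrist 200 339 [(0, np.float64(0.091)), (0.05, np.float64(0.081)), (0.1, np.float64(0.071)), (0.15, np.float64(0.062))]
wrist 240 335 [(0, np.float64(0.089)), (0.05, np.float64(0.079)), (0.1, np.float64(0.07)), (0.15, np.float64(0.061))]
top 270 192 [(0, array([0.109, 0.003])), (0.05, array([0.102, 0.   ])), (0.1, array([ 0.094, -0.002])), (0.15, array([ 0.086, -0.004]))]Traceback (most recent call last):
  File "<stdin>", line 8, in <module>
    return umr_maximum(a, axis, None, out, keepdims, initial, where)
ValueError: zero-size array to reduction operation maximum which has no identity
```

>>> move_arm(
  rows=[
    [0, 0, 3, 0, 0, -0.19, -0.15],
    [0, 0, 3, 0, 0, 0, -0.15],
    [0, 0, 3, 0, 0, 0, -0.15],
    [0, 0, 2, 0, 0, 0, -0.15],
    [0, 0, 1.3, 0, 0, 0, -0.15],
    [0, 0, 1, 0, 0, 0, -0.15],
    [0, 0, 0, 0, 0, 0, -0.15],
    [0, 0, 0, 0, 0, 0, -0.4],
    [0, 0, 0, 0, 0, 0, -0.6],
    [0, 0, 0, 0, 0, 0, -0.7],
    [0, 0, 0, 0, 0, 0, -0.7],
    [0, 0, 0, 0, 0, 0, -0.7],
  ],
)

```text
time: 10.28
tool_pos: [0.4953, -0.0494, 0.0619]
tool_rot: [0.0, 0.721, 0.693, 0.0]
contact_force: [0.6, -0.3, 0.4]
gripper_width: 0.149
grasp_force: 0.0
```

```bash
python3 - <<'E'
from h import *
s,R=st();print(s['ft_torque'])
E
```

```text
t 10.28 G [ 0.0246 -0.0779  0.0619] tool x in G [-1.7e-03  1.0e+00 -3.0e-04] z [ 0.001 -0.    -1.   ] F_G [ 0.59 -0.27  0.4 ] w 12.642 grip 0.0 q6 -0.21
[ 0.02754662 -0.03635384 -0.03137328]
```

>>> move_arm(
  rows=[
    [0, 0, 0, 0, 0, 0, -0.8],
    [0, 0, 0, 0, 0, 0, -0.85],
    [0, 0, 0, 0, 0, 0, -0.85],
    [0, 0, 0, 0, 0, 0, -0.85],
  ],
)

```text
time: 10.62
tool_pos: [0.4946, -0.0492, 0.061]
tool_rot: [-0.0, 0.721, 0.693, -0.0]
contact_force: [0.1, 0.2, -0.1]
gripper_width: 0.079
grasp_force: 0.0
```

```bash
python3 - <<'E'
from h import *
s,R=st();print(s['ft_torque'])
f=grab('wrist');g=grab('side')
c=np.zeros((540,800,3),np.uint8);c[:,:520]=cv2.resize(f['img'][150:420,150:410],None,fx=2,fy=2)
c[:540,520:]=cv2.resize(g['img'][160:260,244:296],(280,540))
cv2.imwrite('pics/w7.png',c)
E
```

```text
t 10.62 G [ 0.0239 -0.0778  0.061 ] tool x in G [-0.0017  1.      0.    ] z [-0.001  0.    -1.   ] F_G [ 0.09  0.21 -0.08] w 6.707 grip 0.0 q6 -0.21
[-0.04305664 -0.00361081  0.0416334 ]
```

View pics/w7.png

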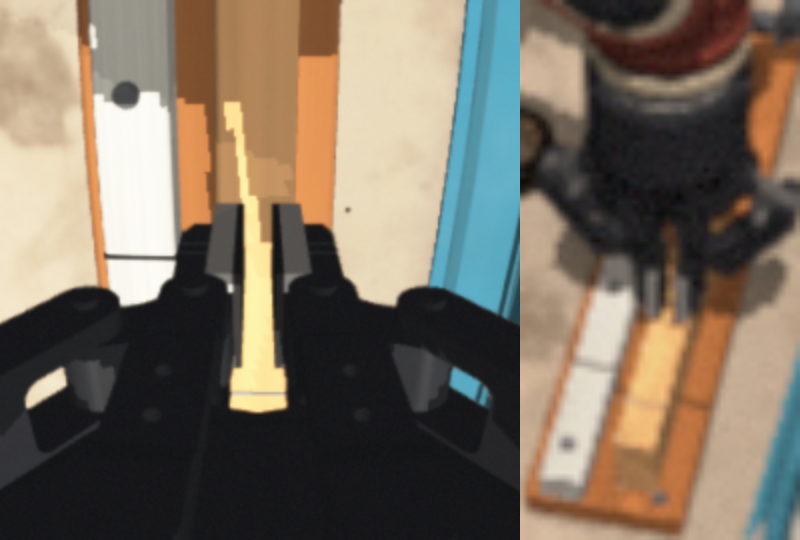

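The crop shows the pads above the batten: it is wider (217–300) than the gap (243–272) and passes under the pads. I'll check where the tips really are by projecting them.

```bash
python3 - <<'E'
from h import *
s,R=st();f=grab('wrist');p=s['tool_pos']
for k in(-.02,-.01,0,.01,.019):
    print(k,[((fproj(f,p+R@np.array([x,y,k]))-150)*2).round(0)[0] for x,y in((.011,-.0034),(.011,.0034),(-.011,-.0034))])
print('batten top edges at y -.05',((fproj(f,G2W([[.0135,-.03,.058],[.0335,-.03,.058],[0,-.03,.036],[.0335,-.078,.058]]))-150)*2).round(0))
print(manip.tip_reach)
E
```

```text
t 10.72 G [ 0.0239 -0.0778  0.0609] tool x in G [-0.0017  1.      0.    ] z [-0.001  0.    -1.   ] F_G [ 0.31  0.16 -0.55] w 6.264 grip 0.0 q6 -0.21
-0.02 [array([237., 224.]), array([269., 224.]), array([239., 310.])]
-0.01 [array([239., 206.]), array([268., 206.]), array([240., 288.])]
0 [array([240., 190.]), array([268., 190.]), array([241., 269.])]
0.01 [array([241., 175.]), array([267., 175.]), array([241., 251.])]
0.019 [array([242., 164.]), array([267., 164.]), array([242., 237.])]
batten top edges at y -.05 [[210.  38.]
 [295.  38.]
 [166.  26.]
 [292. 226.]]
0.019
```

The evidence agrees: the real fingertips are about 8 mm behind the TCP, not 19 mm ahead. I'll open, descend cautiously and close again.

>>> move_arm(
  rows=[
    [0, 0, 0, 0, 0, 0, -0.4],
    [0, 0, 0, 0, 0, 0, -0.15],
    [0, 0, 0, 0, 0, 0, -0.15],
    [0, 0, 0.5, 0, 0, 0, -0.15],
    [0, 0, 0.5, 0, 0, 0, -0.15],
    [0, 0, 0, 0, 0, 0, -0.15],
  ],
)

```text
time: 11.27
tool_pos: [0.4935, -0.0489, 0.0494]
tool_rot: [-0.001, 0.721, 0.693, -0.001]
contact_force: [-0.8, 0.8, -0.0]
gripper_width: 0.424
grasp_force: 0.0
```

>>> move_arm(
  rows=[
    [0, 0, 0.4, 0, 0, 0, -0.15],
    [0, 0, 0.3, 0, 0, 0, -0.15],
    [0, 0, 0, 0, 0, 0, -0.15],
  ],
)

```text
time: 11.52
tool_pos: [0.494, -0.049, 0.043]
tool_rot: [-0.001, 0.721, 0.693, -0.001]
contact_force: [-0.5, 0.1, -0.0]
gripper_width: 0.424
grasp_force: 0.0
```

>>> move_arm(
  rows=[
    [0, 0, 0.4, 0, 0, 0, -0.15],
    [0, 0, 0.3, 0, 0, 0, -0.15],
    [0, 0, 0, 0, 0, 0, -0.15],
  ],
)

```text
time: 11.77
tool_pos: [0.494, -0.0491, 0.0361]
tool_rot: [-0.001, 0.721, 0.693, -0.001]
contact_force: [-0.5, -0.2, 0.3]
gripper_width: 0.427
grasp_force: 0.0
```

>>> move_arm(
  rows=[
    [0, 0, 0, 0, 0, 0, -0.3],
    [0, 0, 0, 0, 0, 0, -0.45],
    [0, 0, 0, 0, 0, 0, -0.55],
    [0, 0, 0, 0, 0, 0, -0.6],
    [0, 0, 0, 0, 0, 0, -0.6],
  ],
)

```text
time: 12.18
tool_pos: [0.4948, -0.0493, 0.0373]
tool_rot: [-0.0, 0.721, 0.693, -0.0]
contact_force: [-0.8, -0.6, 1.0]
gripper_width: 0.213
grasp_force: 59.1
```

```bash
python3 - <<'E'
from h import *
s,R=st();print(s['ft_torque'])
E
```

```text
t 12.18 G [ 0.0241 -0.0778  0.0373] tool x in G [-1.7e-03  1.0e+00 -1.0e-04] z [-0. -0. -1.] F_G [-0.77 -0.62  0.98] w 18.144 grip 59.1 q6 -0.21
[0.0363745  0.07245176 0.02521459]
```

>>> move_arm(
  rows=[
    [0, -0.3, 0, 0, 0, 0, -0.6],
    [0, -0.3, 0, 0, 0, 0, -0.6],
    [0, -0.3, 0, 0, 0, 0, -0.6],
    [0, -0.2, 0, 0, 0, 0, -0.6],
    [0, -0.1, 0, 0, 0, 0, -0.6],
    [0, 0, 0, 0, 0, 0, -0.6],
  ],
)

```text
time: 12.68
tool_pos: [0.4826, -0.0488, 0.0373]
tool_rot: [-0.0, 0.721, 0.693, -0.0]
contact_force: [0.1, 0.2, 2.3]
gripper_width: 0.219
grasp_force: 59.1
```

```bash
python3 - <<'E'
from h import *
s,R=st();print(s['ft_torque'])
E
```

```text
t 12.68 G [ 0.0119 -0.0778  0.0373] tool x in G [-1.6e-03  1.0e+00 -1.0e-04] z [-0. -0. -1.] F_G [0.14 0.21 2.26] w 18.622 grip 59.1 q6 -0.21
[-0.01097469 -0.07640224  0.02600056]
```

>>> move_arm(
  rows=[
    [0, -0.1, 0, 0, 0, 0, -0.6],
    [0, 0, 0, 0, 0, 0, -0.6],
  ],
)

```text
time: 12.85
tool_pos: [0.4818, -0.0488, 0.0373]
tool_rot: [-0.0, 0.721, 0.693, -0.0]
contact_force: [1.1, 0.2, 2.4]
gripper_width: 0.223
grasp_force: 59.2
```

```bash
python3 - <<'E'
from h import *
s,R=st();print(s['ft_torque'])
E
```

```text
t 12.85 G [ 0.0111 -0.0779  0.0373] tool x in G [-1.7e-03  1.0e+00 -1.0e-04] z [-0. -0. -1.] F_G [1.12 0.27 2.4 ] w 18.916 grip 59.2 q6 -0.21
[ 0.0297673  -0.23246747 -0.0239038 ]
```

>>> move_arm(
  rows=[
    [0, -0.1, 0, 0, 0, 0, -0.6],
    [0, 0, 0, 0, 0, 0, -0.6],
    [0, 0, 0, 0, 0, 0, -0.6],
  ],
)

```text
time: 13.1
tool_pos: [0.4809, -0.0487, 0.0373]
tool_rot: [0.0, 0.721, 0.693, -0.0]
contact_force: [2.3, -0.2, 2.5]
gripper_width: 0.216
grasp_force: 59.1
```

```bash
python3 - <<'E'
from h import *
s,R=st();print(s['ft_torque'])
E
```

```text
t 13.10 G [ 0.0102 -0.0779  0.0373] tool x in G [-1.7e-03  1.0e+00 -2.0e-04] z [-0. -0. -1.] F_G [ 2.27 -0.13  2.47] w 18.338 grip 59.1 q6 -0.21
[-0.0316243  -0.37865268  0.02977464]
```

>>> move_arm(
  rows=[
    [0, -0.1, 0, 0, 0, 0, -0.6],
    [0, 0, 0, 0, 0, 0, -0.6],
    [0, 0, 0, 0, 0, 0, -0.6],
  ],
)

```text
time: 13.35
tool_pos: [0.4803, -0.0487, 0.0373]
tool_rot: [0.0, 0.721, 0.693, 0.0]
contact_force: [4.4, -0.0, 1.9]
gripper_width: 0.217
grasp_force: 59.1
```

```bash
python3 - <<'E'
from h import *
s,R=st();print(s['ft_torque'])
E
```

```text
t 13.35 G [ 0.0096 -0.0779  0.0373] tool x in G [-1.6e-03  1.0e+00 -2.0e-04] z [ 0.001 -0.    -1.   ] F_G [4.41 0.18 1.93] w 18.460 grip 59.1 q6 -0.22
[-0.09309186 -0.88606366 -0.0023202 ]
```

>>> move_arm(
  rows=[
    [0, 0.08, 0, 0, 0, 0, -0.6],
    [0.4, 0, 0, 0, 0, 0, -0.6],
    [0.5, 0, 0, 0, 0, 0, -0.6],
    [0.5, 0, 0, 0, 0, 0, -0.6],
    [0.5, 0, 0, 0, 0, 0, -0.6],
    [0.5, 0, 0, 0, 0, 0, -0.6],
    [0.5, 0, 0, 0, 0, 0, -0.6],
    [0.5, 0, 0, 0, 0, 0, -0.6],
    [0.5, 0, 0, 0, 0, 0, -0.6],
    [0.4, 0, 0, 0, 0, 0, -0.6],
    [0, 0, 0, 0, 0, 0, -0.6],
  ],
)

```text
time: 14.27
tool_pos: [0.4822, -0.005, 0.0373]
tool_rot: [-0.0, 0.721, 0.693, -0.0]
contact_force: [0.6, -2.3, 5.1]
gripper_width: 0.221
grasp_force: 59.6
```

```bash
python3 - <<'E'
from h import *
s,R=st();print(s['ft_torque'])
E
```

```text
t 14.27 G [ 0.0097 -0.0341  0.0373] tool x in G [-2.4e-03  1.0e+00 -3.0e-04] z [-0.001 -0.    -1.   ] F_G [ 0.67 -2.25  5.11] w 18.783 grip 59.6 q6 -0.12
[-0.37368003 -0.3303356  -0.05151284]
```

>>> move_arm(
  rows=[
    [0.4, 0, -0.05, 0, 0, 0, -0.6],
    [0.5, 0, 0, 0, 0, 0, -0.6],
    [0.5, 0, 0, 0, 0, 0, -0.6],
    [0.5, 0, 0, 0, 0, 0, -0.6],
    [0.5, 0, 0, 0, 0, 0, -0.6],
    [0.5, 0, 0, 0, 0, 0, -0.6],
    [0.5, 0, 0, 0, 0, 0, -0.6],
    [0.5, 0, 0, 0, 0, 0, -0.6],
    [0.4, 0, 0, 0, 0, 0, -0.6],
    [0, 0, 0, 0, 0, 0, -0.6],
  ],
)

```text
time: 15.1
tool_pos: [0.4841, 0.0383, 0.0373]
tool_rot: [-0.0, 0.721, 0.693, 0.0]
contact_force: [3.8, -0.9, 1.5]
gripper_width: 0.215
grasp_force: 59.1
```

```bash
python3 - <<'E'
from h import *
s,R=st();print(s['ft_torque'])
E
```

```text
t 15.10 G [0.0097 0.0092 0.0373] tool x in G [-2.3e-03  1.0e+00  5.0e-04] z [ 0.     0.001 -1.   ] F_G [ 3.83 -0.74  1.52] w 18.310 grip 59.1 q6 -0.04
[-0.24532888 -0.8603701  -0.02460062]
```

>>> move_arm(
  rows=[
    [0.15, 0, 0, 0, 0, 0, -0.6],
    [0.15, 0, 0, 0, 0, 0, -0.6],
    [0.15, 0, 0, 0, 0, 0, -0.6],
    [0.15, 0, 0, 0, 0, 0, -0.6],
    [0.1, 0, 0, 0, 0, 0, -0.6],
    [0, 0, 0, 0, 0, 0, -0.6],
  ],
)

```text
time: 15.6
tool_pos: [0.4843, 0.0443, 0.0373]
tool_rot: [0.0, 0.721, 0.693, -0.0]
contact_force: [4.2, -3.7, 0.8]
gripper_width: 0.219
grasp_force: 59.1
```

```bash
python3 - <<'E'
from h import *
st()
E
```

```text
t 15.60 G [0.0097 0.0152 0.0373] tool x in G [-1.9e-03  1.0e+00 -6.0e-04] z [-0.    -0.001 -1.   ] F_G [ 4.36 -3.51  0.78] w 18.590 grip 59.1 q6 -0.02
```

>>> move_arm(
  rows=[
    [0.1, 0, 0, 0, 0, 0, -0.6],
    [0.1, 0, 0, 0, 0, 0, -0.6],
    [0, 0, 0, 0, 0, 0, -0.6],
  ],
)

```text
time: 15.85
tool_pos: [0.4844, 0.0462, 0.0373]
tool_rot: [0.0, 0.721, 0.693, -0.0]
contact_force: [5.4, -3.2, 0.8]
gripper_width: 0.222
grasp_force: 59.1
```

```bash
python3 - <<'E'
from h import *
st()
E
```

```text
t 15.85 G [0.0097 0.0171 0.0373] tool x in G [-1.8e-03  1.0e+00 -7.0e-04] z [-0.    -0.001 -1.   ] F_G [ 5.52 -2.92  0.85] w 18.863 grip 59.1 q6 -0.02
```

>>> move_arm(
  rows=[
    [0.1, 0.06, 0, 0, 0, 0, -0.6],
    [0.1, 0, 0, 0, 0, 0, -0.6],
    [0, 0, 0, 0, 0, 0, -0.6],
  ],
)

```text
time: 16.1
tool_pos: [0.4846, 0.0483, 0.0373]
tool_rot: [-0.001, 0.721, 0.693, -0.001]
contact_force: [1.7, -4.0, 2.0]
gripper_width: 0.221
grasp_force: 59.3
```

```bash
python3 - <<'E'
from h import *
st()
E
```

```text
t 16.10 G [0.0098 0.0193 0.0373] tool x in G [-1.9e-03  1.0e+00 -3.0e-04] z [-0.002 -0.    -1.   ] F_G [ 1.84 -3.9   1.95] w 18.765 grip 59.3 q6 -0.01
```

>>> move_arm(
  rows=[
    [0.1, 0, 0, 0, 0, 0, -0.6],
    [0, 0, 0, 0, 0, 0, -0.6],
  ],
)

```text
time: 16.27
tool_pos: [0.4846, 0.0494, 0.0373]
tool_rot: [-0.001, 0.721, 0.693, -0.001]
contact_force: [0.7, -3.0, 1.9]
gripper_width: 0.214
grasp_force: 59.3
```

```bash
python3 - <<'E'
from h import *
st()
E
```

```text
t 16.27 G [0.0098 0.0204 0.0373] tool x in G [-1.8e-03  1.0e+00  1.0e-04] z [-0.002  0.    -1.   ] F_G [ 0.84 -3.01  1.86] w 18.209 grip 59.3 q6 -0.01
```

>>> move_arm(
  rows=[
    [0.1, 0, 0, 0, 0, 0, -0.6],
    [0, 0, 0, 0, 0, 0, -0.6],
  ],
)

```text
time: 16.43
tool_pos: [0.4847, 0.0505, 0.0373]
tool_rot: [-0.001, 0.721, 0.693, -0.0]
contact_force: [1.6, -2.9, 1.7]
gripper_width: 0.215
grasp_force: 59.3
```

```bash
python3 - <<'E'
from h import *
st()
E
```

```text
t 16.43 G [0.0098 0.0214 0.0373] tool x in G [-1.7e-03  1.0e+00  3.0e-04] z [-0.002  0.    -1.   ] F_G [ 1.68 -2.86  1.69] w 18.262 grip 59.3 q6 -0.01
```

>>> move_arm(
  rows=[
    [0.1, 0, 0, 0, 0, 0, -0.6],
    [0, 0, 0, 0, 0, 0, -0.6],
  ],
)

```text
time: 16.6
tool_pos: [0.4847, 0.0515, 0.0373]
tool_rot: [-0.001, 0.721, 0.693, -0.0]
contact_force: [1.3, -3.4, 2.5]
gripper_width: 0.214
grasp_force: 59.3
```

>>> move_arm(
  rows=[
    [0.1, 0, 0, 0, 0, 0, -0.6],
    [0, 0, 0, 0, 0, 0, -0.6],
  ],
)

```text
time: 16.77
tool_pos: [0.4847, 0.0525, 0.0373]
tool_rot: [-0.001, 0.721, 0.693, -0.001]
contact_force: [1.8, -3.1, 2.9]
gripper_width: 0.217
grasp_force: 59.2
```

>>> move_arm(
  rows=[
    [0.07, 0, 0, 0, 0, 0, -0.6],
    [0, 0, 0, 0, 0, 0, -0.6],
  ],
)

```text
time: 16.93
tool_pos: [0.4848, 0.0525, 0.0373]
tool_rot: [-0.0, 0.721, 0.693, -0.001]
contact_force: [0.1, -5.1, 1.6]
gripper_width: 0.217
grasp_force: 59.3
```

>>> move_arm(
  rows=[
    [0.05, 0, 0, 0, 0, 0, -0.6],
    [0, 0, 0, 0, 0, 0, -0.6],
    [0, 0, 0, 0, 0, 0, -0.6],
  ],
)

```text
time: 17.18
tool_pos: [0.4848, 0.0525, 0.0373]
tool_rot: [0.0, 0.721, 0.693, -0.001]
contact_force: [-1.1, -7.4, 2.5]
gripper_width: 0.22
grasp_force: 59.3
```

```bash
python3 - <<'E'
from h import *
s,R=st();print(s['ft_torque'])
E
```

```text
t 17.18 G [0.0098 0.0235 0.0373] tool x in G [-0.002   1.     -0.0022] z [-0.002 -0.002 -1.   ] F_G [-0.78 -7.46  2.48] w 18.721 grip 59.3 q6 -0.00
[-1.05548479 -0.11319375 -0.02600074]
```

>>> move_arm(
  rows=[
    [-0.02, -0.05, 0, 0, 0, 0, -0.6],
    [0, -0.03, 0, 0, 0, 0, -0.6],
    [0, 0, 0, 0, 0, 0, -0.6],
  ],
)

```text
time: 17.43
tool_pos: [0.4847, 0.0525, 0.0373]
tool_rot: [0.001, 0.721, 0.693, -0.0]
contact_force: [3.7, -6.2, -0.3]
gripper_width: 0.217
grasp_force: 59.0
```

>>> move_arm(
  rows=[
    [0, 0, 0, 0, 0, 0, -0.6],
    [0, 0, 0, 0, 0, 0, -0.6],
    [0, 0, 0, 0, 0, 0, -0.6],
    [0, 0, 0, 0, 0, 0, -0.6],
    [0, 0, 0, 0, 0, 0, -0.6],
    [0, 0, 0, 0, 0, 0, -0.6],
    [0, 0, 0, 0, 0, 0, -0.6],
    [0, 0, 0, 0, 0, 0, -0.6],
    [0, 0, 0, 0, 0, 0, -0.6],
    [0, 0, 0, 0, 0, 0, -0.6],
    [0, 0, 0, 0, 0, 0, -0.6],
    [0, 0, 0, 0, 0, 0, -0.6],
    [0, 0, 0, 0, 0, 0, -0.6],
    [0, 0, 0, 0, 0, 0, -0.6],
    [0, 0, 0, 0, 0, 0, -0.6],
  ],
)

```text
time: 18.68
tool_pos: [0.4847, 0.0525, 0.0373]
tool_rot: [0.001, 0.721, 0.693, -0.0]
contact_force: [3.7, -6.2, 0.3]
gripper_width: 0.219
grasp_force: 59.0
```

```bash
python3 - <<'E'
from h import *
s,R=st();print(s['ft_torque'])
E
```

```text
t 18.68 G [0.0097 0.0234 0.0373] tool x in G [-0.0017  1.     -0.0016] z [ 0.    -0.002 -1.   ] F_G [ 3.91 -6.07  0.3 ] w 18.577 grip 59.0 q6 -0.00
[-0.95996198 -0.58774651 -0.0248592 ]
```

>>> move_arm(
  rows=[
    [-0.04, 0.02, 0, 0, 0, 0, -0.6],
    [0, 0, 0, 0, 0, 0, -0.6],
    [0, 0, 0, 0, 0, 0, -0.5],
    [0, 0, 0, 0, 0, 0, -0.4],
    [0, 0, 0, 0, 0, 0, -0.25],
    [0, 0, 0, 0, 0, 0, -0.2],
    [0, 0, 0, 0, 0, 0, -0.2],
  ],
)

```text
time: 19.27
tool_pos: [0.484, 0.0532, 0.0371]
tool_rot: [-0.001, 0.721, 0.693, -0.0]
contact_force: [0.3, -0.6, 0.3]
gripper_width: 0.398
grasp_force: 0.0
```

```bash
python3 - <<'E'
from h import *
s,R=st()
f=grab('wrist');I=f['img'];hsv=cv2.cvtColor(I,cv2.COLOR_BGR2HSV)
print((fproj(f,G2W([[0,.1035,.058],[.02,.1035,.058],[0,.06,.058],[.02,.06,.058]]))).round(1),fproj(f,s['tool_pos']))
for r in range(180,290,12):print(r,[tuple(int(v) for v in hsv[r,c]) for c in range(255,304,4)])
E
```

```text
t 19.27 G [0.009  0.0241 0.0371] tool x in G [-1.9e-03  1.0e+00  5.0e-04] z [-0.002  0.001 -1.   ] F_G [ 0.33 -0.57  0.35] w 33.869 grip 0.0 q6 -0.00
[[253.4  97.4]
 [305.5  97.6]
 [254.3 206.6]
 [303.8 206.8]] [[276.87162486 265.16119435]]
180 [(17, 50, 147), (15, 128, 182), (15, 128, 181), (15, 128, 179), (15, 127, 185), (15, 127, 191), (15, 129, 190), (15, 128, 189), (15, 127, 185), (15, 128, 187), (15, 127, 189), (15, 127, 186), (15, 127, 177)]
192 [(18, 50, 142), (15, 128, 181), (15, 129, 182), (16, 128, 178), (15, 127, 186), (15, 127, 190), (15, 127, 191), (15, 128, 188), (15, 128, 185), (15, 127, 186), (15, 129, 190), (15, 129, 186), (15, 128, 174)]
204 [(20, 33, 179), (15, 129, 182), (15, 128, 183), (15, 126, 180), (15, 129, 186), (15, 127, 190), (15, 128, 191), (15, 128, 189), (15, 126, 184), (15, 126, 186), (15, 128, 188), (15, 127, 186), (15, 128, 170)]
216 [(22, 24, 159), (15, 128, 181), (15, 128, 183), (15, 125, 180), (15, 127, 186), (15, 127, 191), (16, 126, 190), (15, 128, 189), (15, 125, 185), (15, 127, 186), (15, 128, 188), (15, 127, 185), (15, 130, 169)]
228 [(22, 2
[... 539 characters left out ...]
(23, 98, 251), (23, 100, 249), (15, 128, 187), (15, 127, 186), (14, 141, 173)]
264 [(23, 21, 143), (20, 111, 249), (23, 97, 252), (23, 98, 252), (24, 94, 252), (25, 89, 252), (25, 89, 252), (25, 92, 252), (24, 94, 252), (24, 92, 252), (24, 92, 252), (15, 129, 186), (13, 156, 203)]
276 [(24, 24, 215), (17, 122, 238), (21, 106, 252), (22, 108, 251), (22, 104, 252), (23, 99, 252), (23, 99, 252), (22, 102, 252), (22, 104, 252), (22, 102, 252), (24, 93, 252), (24, 93, 252), (13, 155, 225)]
288 [(25, 13, 242), (17, 124, 230), (21, 106, 252), (21, 106, 252), (22, 106, 252), (23, 100, 252), (23, 99, 252), (22, 102, 252), (21, 106, 252), (23, 101, 252), (22, 102, 252), (22, 104, 252), (13, 159, 223)]
```

>>> move_arm(
  rows=[
    [0, 0, -0.5, 0, 0, 0, -0.1],
    [0, 0, -1.5, 0, 0, 0, 0],
    [0, 0, -3, 0, 0, 0, 0],
    [0, 0, -3, 0, 0, 0, 0],
    [0, 0, -3, 0, 0, 0, 0],
    [0, 0, -3, 0, 0, 0, 0],
    [0, 0, -2, 0, 0, 0, 0],
    [0, 0, 0, 0, 0, 0, 0],
  ],
)

```text
time: 19.98
tool_pos: [0.4877, 0.0529, 0.204]
tool_rot: [0.003, 0.721, 0.693, 0.003]
contact_force: [0.6, 0.3, 0.8]
gripper_width: 0.496
grasp_force: 0.0
```

```bash
cat > chk.py <<'E'
from h import *
def chk(save=None):
    s,R=st();f=grab('wrist',save);hsv=cv2.cvtColor(f['img'],cv2.COLOR_BGR2HSV)
    m=cv2.inRange(hsv,(17,60,215),(27,150,255))
    n,l,stt,c=cv2.connectedComponentsWithStats(m)
    pr=fproj(f,G2W([0.01,.0,.058]))[0];
    k=max(range(1,n),key=lambda i:stt[i,4] if stt[i,4]>50 else 0);print(n,stt[k],c[k],pr)
    b=cv2.minAreaRect(cv2.findContours((l==k).astype(np.uint8),0,2)[0][0]);print(b)
    def on(uv,z):
        o,d=fray(f,uv);return W2G(o+d*(z-o[2])/d[2]).round(4)
    for q in cv2.boxPoints(b):print(on(q,.058))
    return f,l==k
if __name__=='__main__':chk()
E
python3 chk.py
```

```text
t 19.98 G [0.0127 0.0239 0.204 ] tool x in G [-1.8e-03  1.0e+00  2.0e-04] z [ 0.01 -0.   -1.  ] F_G [0.57 0.35 0.78] w 42.118 grip 0.0 q6 -0.00
480 [ 263  112   22  163 3187] [273.84593662 192.10448698] [273.30595917 221.89361632]
((273.5, 193.0), (162.0, 21.0), 90.0)
[0.0008 0.1023 0.058 ]
[0.0195 0.1023 0.058 ]
[ 0.0206 -0.0552  0.058 ]
[-0.0005 -0.0552  0.058 ]
```

>>> move_arm(
  rows=[
    [0, 0, 0, 0, 0, 7, 0],
    [0, 0, 0, 0, 0, 7, 0],
    [0, 0, 0, 0, 0, 7, 0],
    [0, 0, 0, 0, 0, 7, 0],
    [0, 0, 0, 0, 0, 7, 0],
    [0, 0, 0, 0, 0, 7, 0],
    [0, 0, 0, 0, 0, 7, 0],
    [0, 0, 0, 0, 0, 7, 0],
    [0, 0, 0, 0, 0, 7, 0],
    [0, 0, 0, 0, 0, 7, 0],
    [0, 0, 0, 0, 0, 7, 0],
    [0, 0, 0, 0, 0, 7, 0],
    [0, 0, 0, 0, 0, 6.1, 0],
  ],
)

```text
time: 21.12
tool_pos: [0.4834, 0.053, 0.1952]
tool_rot: [-0.0, 1.0, -0.024, -0.002]
contact_force: [0.2, 0.3, -0.4]
gripper_width: 0.498
grasp_force: 0.0
```

>>> move_arm(
  rows=[
    [1, -2.66, 0, 0, 0, 0, 0],
    [1, -2.66, 0, 0, 0, 0, 0],
    [1, -2.66, 0, 0, 0, 0, 0],
    [1, -2.66, 0, 0, 0, 0, 0],
    [0, 0, 0, 0, 0, 0, 0],
    [0, 0, 0, 0, 0, 0, 0],
  ],
)

```text
time: 21.62
tool_pos: [0.5281, 0.1583, 0.1952]
tool_rot: [0.0, 1.0, -0.02, -0.002]
contact_force: [-0.5, -0.4, -0.8]
gripper_width: 0.5
grasp_force: 0.0
```

```bash
python3 - <<'E'
from h import *
s,R=st();f=grab('wrist');p=fproj(f,G2W([[.049,.13,.078],[.049,.14,.078],[.049,.12,.078]]));print(p)
g=cv2.cvtColor(f['img'],cv2.COLOR_BGR2GRAY);r=int(p[0,1]);c=int(p[0,0])
for rr in(r-4,r,r+4):print(rr,g[rr,c-26:c+26:2])
print(g[r-16:r+16:2,c])
E
```

```text
t 21.62 G [0.0487 0.1309 0.1952] tool x in G [ 1.      0.0021 -0.0046] z [-0.005 -0.001 -1.   ] F_G [-0.47 -0.38 -0.79] w 42.501 grip 0.0 q6 1.77
[[279.95964128 204.62503884]
 [268.08980895 204.5886804 ]
 [291.82465309 204.66761692]]
200 [ 82  94  95  96  96  92 142 103 102 103 103 102 100 101  99  99  98  98
  97 125 152 153 152 152 153 152]
204 [ 88  92  92  92  91  81 137 106 110 111 111 112 112 111 112 112 110 111
 109 125 149 149 150 151 151 150]
208 [ 89  89  88  88  88  78 132  99 103 103 104 104 105 106 107 107 108 107
 107 119 143 143 143 143 142 143]
[ 83 135 148  77  66  88 101 110 111 112 106  96  81 101 110 110]
```

>>> move_arm(
  rows=[
    [0, 0, 3, 0, 0, 0, 0],
    [0, 0, 3, 0, 0, 0, 0],
    [0, 0, 3, 0, 0, 0, 0],
    [0, 0, 2.4, 0, 0, 0, 0],
    [0, 0, 1.2, 0, 0, 0, 0],
    [0, 0, 0.8, 0, 0, 0, 0],
    [0, 0, 0, 0, 0, 0, -0.3],
    [0, 0, 0, 0, 0, 0, -0.45],
    [0, 0, 0, 0, 0, 0, -0.5],
    [0, 0, 0, 0, 0, 0, -0.5],
  ],
)

```text
time: 22.5
tool_pos: [0.5304, 0.1577, 0.0655]
tool_rot: [-0.0, 1.0, -0.021, 0.001]
contact_force: [0.3, -0.5, 0.2]
gripper_width: 0.252
grasp_force: 0.0
```

>>> move_arm(
  rows=[
    [0, 0, 0, 0, 0, 0, -0.57],
    [0, 0, 0, 0, 0, 0, -0.57],
    [0, 0, 0, 0, 0, 0, -0.57],
  ],
)

```text
time: 22.75
tool_pos: [0.5304, 0.158, 0.0655]
tool_rot: [-0.001, 1.0, -0.021, 0.001]
contact_force: [-1.3, 1.2, 6.4]
gripper_width: 0.223
grasp_force: 32.7
```

>>> move_arm(
  rows=[
    [-0.19, 0, -0.54, 0, 0, 0, -0.56],
    [-0.24, 0, -0.52, 0, 0, 0, -0.56],
    [-0.29, 0, -0.49, 0, 0, 0, -0.56],
    [-0.34, 0, -0.46, 0, 0, 0, -0.56],
    [-0.38, 0, -0.43, 0, 0, 0, -0.56],
    [-0.42, 0, -0.39, 0, 0, 0, -0.56],
  ],
)

```text
time: 23.25
tool_pos: [0.51, 0.1588, 0.0917]
tool_rot: [-0.001, 1.0, -0.021, -0.0]
contact_force: [3.1, 4.2, -5.7]
gripper_width: 0.225
grasp_force: 30.4
```

```bash
python3 - <<'E'
from h import *
s,R=st()
E
```

```text
t 23.25 G [0.0306 0.1307 0.0917] tool x in G [ 1.e+00  0.e+00 -6.e-04] z [-0.001  0.001 -1.   ] F_G [ 2.97  4.32 -5.66] w 19.093 grip 30.4 q6 1.77
```

>>> move_arm(
  rows=[
    [-0.46, 0, -0.34, 0, 0, 0, -0.56],
    [-0.49, 0, -0.29, 0, 0, 0, -0.56],
    [-0.52, 0, -0.24, 0, 0, 0, -0.56],
    [-0.54, 0, -0.19, 0, 0, 0, -0.56],
    [-0.56, 0, -0.13, 0, 0, 0, -0.56],
    [-0.57, 0, -0.08, 0, 0, 0, -0.56],
    [-0.57, 0, -0.02, 0, 0, 0, -0.56],
  ],
)

```text
time: 23.83
tool_pos: [0.4743, 0.1604, 0.106]
tool_rot: [-0.001, 1.0, -0.021, 0.002]
contact_force: [4.7, 2.3, 0.5]
gripper_width: 0.221
grasp_force: 27.7
```

>>> move_arm(
  rows=[
    [-0.57, 0, 0.04, 0, 0, 0, -0.56],
    [-0.57, 0, 0.09, 0, 0, 0, -0.56],
    [-0.55, 0, 0.15, 0, 0, 0, -0.56],
    [-0.54, 0, 0.2, 0, 0, 0, -0.56],
    [-0.51, 0, 0.26, 0, 0, 0, -0.56],
    [-0.48, 0, 0.31, 0, 0, 0, -0.56],
    [-0.2, 0, 0.1, 0, 0, 0, -0.56],
  ],
)

```text
time: 24.42
tool_pos: [0.4404, 0.1619, 0.0971]
tool_rot: [-0.001, 1.0, -0.021, 0.001]
contact_force: [-4.5, 2.0, 15.2]
gripper_width: 0.222
grasp_force: 26.5
```

```bash
python3 - <<'E'
from h import *
s,R=st()
E
```

```text
t 24.42 G [-0.0391  0.1309  0.0971] tool x in G [1.0e+00 3.0e-04 2.8e-03] z [ 0.003  0.001 -1.   ] F_G [-4.54  1.8  15.19] w 18.891 grip 26.5 q6 1.81
```

>>> move_arm(
  rows=[
    [0, 0, 0, 0, 0, 0, -0.45],
    [0, 0, 0, 0, 0, 0, -0.2],
    [0, 0, 0, 0, 0, 0, 0],
    [0, 0, 0, 0, 0, 0, 0],
    [0, 0, -2, 0, 0, 0, 0],
    [0, 0, -3, 0, 0, 0, 0],
    [0, 0, -3, 0, 0, 0, 0],
    [0, 0, -3, 0, 0, 0, 0],
    [0, 0, -3, 0, 0, 0, 0],
    [0, 0, -3, 0, 0, 0, 0],
    [0, 0, 0, 0, 0, 0, 0],
    [0, 0, 0, 0, 0, 0, 0],
  ],
)

```text
time: 25.42
tool_pos: [0.4402, 0.1613, 0.2652]
tool_rot: [-0.0, 1.0, -0.021, 0.001]
contact_force: [-0.3, 0.5, -0.4]
gripper_width: 0.502
grasp_force: 0.0
```

```bash
python3 - <<'E'
from h import *
from chk import chk
f,_=chk('w8.png')
a=np.arctan2(.016,.055)
for th in(1.7,1.8,1.9):print(th,fproj(f,G2W([-.006+.05728*np.cos(th+a),.131,.062+.05728*np.sin(th+a)])))
g=cv2.cvtColor(f['img'],cv2.COLOR_BGR2GRAY);p=fproj(f,G2W([-.0389,.131,.109]))[0].astype(int)
print(p)
for r in range(p[1]-30,p[1]+26,2):print(r,g[r,p[0]-24:p[0]+25:3])
E
```

```text
t 25.42 G [-0.0393  0.1303  0.2652] tool x in G [ 1.0e+00 -2.0e-04  2.5e-03] z [ 0.003  0.    -1.   ] F_G [-0.34  0.44 -0.36] w 42.629 grip 0.0 q6 1.81
496 [ 305  132  133   23 2203] [369.77485247 142.70812528] [394.12362576 144.02260869]
((370.88922119140625, 142.88035583496094), (132.36367797851562, 17.756103515625), 2.2025983333587646)
[0.0011 0.1026 0.058 ]
[0.0206 0.1021 0.058 ]
[ 0.0221 -0.0555  0.058 ]
[ 0.001  -0.0561  0.058 ]
1.7 [[278.29046578 186.11368713]]
1.8 [[278.29044407 190.88833388]]
1.9 [[278.29178798 195.15170274]]
[278 195]
165 [139 194 104  60 216 230 118 106 114 113 117 199 224  96 114 232 231]
167 [134 169 135  87 160 163 101 108 128 115 108 165 165 111 136 174 165]
169 [150 150 150 149 151 150 100 112 118 127 109 153 153 151 152 152 153]
171 [125 125 124 123 124 126  89 108 108 116 105 126 127 128 128 130 131]
173 [181 177 182 178 182 194 103 107 107 109 112 186 183 184 184 198 200]
175 [183 180 183 182 184 146  86 107 106 108 102 137 188 186 186 192 199]
177 [180 177 179 187 185  89  79 108 107 109  95  82 189 187 187 186 191]
179 [182 181 180 192 189 101  9
[... 822 characters left out ...]
7 208 206 206 205 204 196 188 184]
203 [205 206 206 206 205 204 201 206 207 207 205 205 203 202 194 187 185]
205 [204 205 206 205 205 203 202 203 206 206 204 205 204 200 190 185 184]
207 [205 205 204 205 204 205 204 203 206 204 203 204 204 199 189 185 182]
209 [204 205 205 206 204 203 204 204 204 205 203 199 196 190 186 184 183]
211 [202 205 206 206 204 202 204 204 202 200 195 193 191 182 176 173 175]
213 [200 203 206 205 202 203 204 203 193 196 197 200 200 192 185 180 172]
215 [198 198 202 203 202 202 202 194 189 201 203 204 204 196 185 186 183]
217 [197 197 200 200 200 200 195 190 200 205 204 204 205 198 186 187 189]
219 [193 194 194 196 197 194 186 199 202 204 204 205 204 198 188 187 188]
```

The knob centre is at row 183.5 where about 195 is expected at 1.9, so the stop is balanced near 1.65. I'll push it back to its limit with closed fingers from the +x side.

>>> move_arm(
  rows=[
    [2.5, 0, 0, 0, 0, 0, -0.5],
    [2.5, 0, 0, 0, 0, 0, -1],
    [0, 0, 0, 0, 0, 0, -1],
    [0, 0, 3, 0, 0, 0, -1],
    [0, 0, 3, 0, 0, 0, -1],
    [0, 0, 3, 0, 0, 0, -1],
    [0, 0, 3, 0, 0, 0, -1],
    [0, 0, 2, 0, 0, 0, -1],
    [0, 0, 1.2, 0, 0, 0, -1],
    [0, 0, 0.9, 0, 0, 0, -1],
    [0, 0, 0, 0, 0, 0, -1],
  ],
)

```text
time: 26.38
tool_pos: [0.4872, 0.1589, 0.0995]
tool_rot: [0.0, 1.0, -0.021, -0.003]
contact_force: [-0.1, 0.4, 0.5]
gripper_width: -0.0
grasp_force: 0.0
```

>>> move_arm(
  rows=[
    [-0.4, 0, 0, 0, 0, 0, -1],
    [-0.4, 0, 0, 0, 0, 0, -1],
    [-0.4, 0, 0, 0, 0, 0, -1],
    [-0.4, 0, 0, 0, 0, 0, -1],
    [-0.4, 0, 0, 0, 0, 0, -1],
    [-0.4, 0, 0, 0, 0, 0, -1],
    [-0.3, 0, 0, 0, 0, 0, -1],
    [0, 0, 0, 0, 0, 0, -1],
  ],
)

```text
time: 27.05
tool_pos: [0.4707, 0.1602, 0.1064]
tool_rot: [-0.001, 1.0, -0.021, 0.012]
contact_force: [23.5, -1.5, -8.0]
gripper_width: -0.001
grasp_force: 9.9
```

```bash
python3 - <<'E'
from h import *
s,R=st();f=grab('wrist')
g=cv2.cvtColor(f['img'],cv2.COLOR_BGR2GRAY)
E
```

```text
t 27.05 G [-0.0088  0.1304  0.1064] tool x in G [ 9.997e-01 -3.000e-04  2.430e-02] z [ 0.024  0.001 -1.   ] F_G [23.54 -0.5  -7.98] w -0.091 grip 9.9 q6 1.79
```

>>> move_arm(
  rows=[
    [0.5, 0, 0, 0, 0, 0, -1],
    [1, 0, 0, 0, 0, 0, -1],
    [1.5, 0, -1, 0, 0, 0, -1],
    [0, 0, -3, 0, 0, 0, -1],
    [0, 0, -3, 0, 0, 0, -1],
    [0, 0, -3, 0, 0, 0, -1],
    [0, 0, -3, 0, 0, 0, -1],
    [0, 0, -3, 0, 0, 0, -1],
    [-2.4, 0, 0, 0, 0, 0, -1],
    [-2.4, 0, 0, 0, 0, 0, -1],
    [0, 0, 0, 0, 0, 0, -1],
    [0, 0, 0, 0, 0, 0, -1],
  ],
)

```text
time: 28.1
tool_pos: [0.4437, 0.1612, 0.2623]
tool_rot: [-0.0, 1.0, -0.021, -0.0]
contact_force: [0.2, 0.6, 0.2]
gripper_width: -0.002
grasp_force: 0.0
```

```bash
cat > knob.py <<'E'
from h import *
from chk import chk
f,_=chk()
a=np.arctan2(.016,.055)
for th in(1.6,1.7,1.8,1.9):print(th,fproj(f,G2W([-.006+.05728*np.cos(th+a),.131,.062+.05728*np.sin(th+a)])).round(1))
g=cv2.cvtColor(f['img'],cv2.COLOR_BGR2GRAY);p=fproj(f,G2W([-.0389,.131,.109]))[0].astype(int)
for r in range(p[1]-30,p[1]+20,2):print(r,g[r,p[0]-24:p[0]+25:3])
E
python3 knob.py
```

```text
t 28.10 G [-0.0358  0.1303  0.2623] tool x in G [ 1.e+00  7.e-04 -5.e-04] z [-0.  0. -1.] F_G [0.14 0.6  0.15] w -0.192 grip 0.0 q6 1.80
484 [ 305  135  134   23 2250] [370.3        145.54222222] [394.9040745  146.88743443]
((371.3817443847656, 145.59854125976562), (133.3990478515625, 17.78094482421875), 2.185800790786743)
[0.0013 0.1029 0.058 ]
[0.0206 0.1024 0.058 ]
[ 0.0222 -0.0555  0.058 ]
[ 0.0011 -0.0562  0.058 ]
1.6 [[278.3 184.8]]
1.7 [[278.3 190. ]]
1.8 [[278.3 194.7]]
1.9 [[278.3 199. ]]
168 [140 140  86  68 175 231 166  74  74  75 134 227 226  95 112 233 233]
170 [ 98 142 118  92 143 151 103  75  75  74 105 158 163  94 108 165 159]
172 [133 150 149 147 150 151  96  74  74  74  95 152 152 148 152 154 155]
174 [124 129 131 128 132 122  77  74  74  73  99 120 119 140 139 146 145]
176 [183 180 186 181 184 199 115  75  74  74 111 188 186 186 187 199 203]
178 [184 182 184 185 188 198 111  75  75  74 102 191 193 189 188 192 199]
180 [182 177 179 191 192 196 111  74  75  77  98 197 195 189 190 188 191]
182 [187 185 186 196 198 202 102 101 100 101 105 197 194 188 190 187 187]
184 [
[... 552 characters left out ...]
4 115 115 114 201 204 203 196 195]
200 [206 207 204 204 204 112 114 115 115 116 117 118 202 206 201 199 190]
202 [208 207 203 206 204 104 105 107 109 110 110 110 206 206 200 194 187]
204 [208 208 205 208 204  90  91  93  95  95  97  97 206 206 198 189 187]
206 [207 207 209 208 207  89  81  83  84  85  87  91 205 205 197 189 187]
208 [206 208 208 208 207 196 191 190 196 194 193 195 206 203 192 187 186]
210 [207 207 206 207 206 207 208 206 207 206 206 205 204 201 191 187 184]
212 [205 207 208 208 206 204 207 206 206 206 204 201 197 189 186 188 186]
214 [205 207 207 208 205 205 207 206 204 200 195 194 193 185 178 173 175]
216 [203 204 208 208 204 205 207 203 193 198 202 205 206 197 188 186 177]
```

The knob is now centred at row 199, exactly the fully-up prediction for 1.9. The batten's edge is parallel to the fence and its end is still at y ≈ 0.1026, so I'll hand in.

```bash
python3 -c "
from plant import manip
print(manip.job_done())"
```

```text
the job is handed in; nothing more can be done
None
```

I've handed in the job. The batten was gauged against the screw at about 6 N for 1.25 s (7.4 N at most in the readings) and left flush with the fence, and the stop is fully up at 1.9; no result was shown.

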